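# Nest the arm splints in their rack and lock the keeper

### The job

Put every angle splint on the worktop away in the splint rack: swing the keeper bar up and over out of the way, then lay the splints one inside another in the rack's V, corner into corner with both legs lying flat against the one below and the far ends level against the stop frame. When all are in, swing the keeper bar fully down over them and lock it with the loose pin from its parking socket, pushed home through the keeper and the lug. Do not disturb the bottle, the tape or the carton standing by.

Things in the scene. Friction and masses are not known exactly. Their poses are not given: they have to be found in the camera images.
- rack: steel splint rack fixed to the worktop; base plate 200 x 196 x 8 mm (x -95..105, y -98..98 mm). Origin on the worktop, under the corner line of its V cradle; z up, y along the V, away from the robot; x across the V, to the robot's right.
- stop_face (a point): middle of the inner face (towards -y) of the stop frame at the rack's far end, rack x 0, y 82, z 40 mm. The frame is a 6 mm plate 77 mm high from x -91 to 103 mm, with two 34 mm wide uprights, 124 mm high at x -72 and 138 mm at x 85 mm. The splints' far ends come up against it.
- park_hole (a point): centre of the mouth of the pin's parking socket, a 30 x 30 mm block 53 mm high on the rack at x 85, y -40 mm; hole 13 mm wide, 45 mm deep
- cradle: V cradle on the rack, 90-degree angle of 4 mm sheet, y -77..81 mm. Origin on its inner corner line, 25 mm over the rack origin. y as the rack; x up the right leg (46 mm), 25 deg above level; z up the left leg (40 mm), leaning 25 deg from vertical to the left. Inner faces: x=0, z=0. First splint nests with its origin at x=z=0, next at x=z=10 mm, then 20, 30; y=0 (2: at the stop).
- keeper (a joint): keeper bar angle (rad): 0 = level, fully down on the lug (closed), grows as its free left end swings up and over to the right, to 1.75. Its pivot is stiff: it stays where it is left; about 3 N at its end moves it.
- keeper_hinge (a point): pivot axis of the keeper bar, at rack x = 85, y = 62, z = 122 mm; the axis is parallel to the rack's y. From it the bar (24 mm wide along y, 8 mm thick) runs to the left (rack -x) when closed and ends 173 mm from the pivot.
- keeper_hole (a point): centre of the 13 mm pin hole in the keeper bar near its free end, on the bar's upper face, 157 mm from the pivot
- lug_hole (a point): centre of the 13 mm hole down through the lug (block 32 x 34 x 24 mm on the stop frame's left upright), on its top face, 118 mm above the worktop (rack x -72, y 62 mm); the closed keeper's hole lies over it. Axes as the rack's.
- lock_pin: loose retaining pin, upright in the parking socket: shaft 10 mm diameter, 42 mm long, pointed; collar 26 mm diameter, 4 mm thick; black knob 22 mm diameter, from 4 to 38 mm above the collar's underside. Origin at the centre of the collar's underside, z up to the knob. When home the collar rests on the keeper, the origin 8 mm above point lug_hole.
- pill_bottle: blue pill bottle with white cap, 49 x 48 x 87 mm, standing by; leave it alone. Origin under its centre.
- tape: roll of skin-coloured tape, 50 mm diameter, 13 mm high, lying by; leave it alone. Origin under its centre.
- carton_gauze: small gauze carton 50 x 70 x 35 mm, standing by; leave it alone. Origin under its centre.
- splint_1: grey plastic angle splint, 0.15 kg, 160 mm long, 90-degree section, two legs 50 mm wide, 10 mm thick. Origin on its outer corner line at mid length; y along it, x along one leg, z along the other. At the start the x leg lies on the worktop, the z leg stands up. May be absent. All alike, any order. Nested, only the top 10 mm strip of its legs is clear of the one below, free on both sides.
- splint_2: grey plastic angle splint, 0.15 kg, 160 mm long, 90-degree section, two legs 50 mm wide, 10 mm thick. Origin on its outer corner line at mid length; y along it, x along one leg, z along the other. At the start the x leg lies on the worktop, the z leg stands up. May be absent. All alike, any order. Nested, only the top 10 mm strip of its legs is clear of the one below, free on both sides.
- splint_3: grey plastic angle splint, 0.15 kg, 160 mm long, 90-degree section, two legs 50 mm wide, 10 mm thick. Origin on its outer corner line at mid length; y along it, x along one leg, z along the other. At the start the x leg lies on the worktop, the z leg stands up. May be absent. All alike, any order. Nested, only the top 10 mm strip of its legs is clear of the one below, free on both sides.
- splint_4: grey plastic angle splint, 0.15 kg, 160 mm long, 90-degree section, two legs 50 mm wide, 10 mm thick. Origin on its outer corner line at mid length; y along it, x along one leg, z along the other. At the start the x leg lies on the worktop, the z leg stands up. May be absent. All alike, any order. Nested, only the top 10 mm strip of its legs is clear of the one below, free on both sides.
Not all that is in view belongs to the job. What is shaped like the splint_2 but red is not meant.

How it is judged (in metres and radians):
On the way, in this order (a step that is already met when the one before it is completed fails the run):
1. the keeper bar is swung up, at least 1.2 rad open (value of joint keeper above 1.2 rad), for 0.2 s.
2. all the splints present lie nested in the cradle, let go, the keeper still up (((x of splint_1 in the frame of cradle between -0.004 and 0.004 m and z of splint_1 in the frame of cradle between -0.004 and 0.004 m) or (x of splint_1 in the frame of cradle between 0.006 and 0.014 m and z of splint_1 in the frame of cradle between 0.006 and 0.014 m) or (x of splint_1 in the frame of cradle between 0.016 and 0.024 m and z of splint_1 in the frame of cradle between 0.016 and 0.024 m) or (x of splint_1 in the frame of cradle between 0.026 and 0.034 m and z of splint_1 in the frame of cradle between 0.026 and 0.034 m)) and angle between the y axis of each of splint_1, splint_2, splint_3, splint_4 and the y axis of cradle, either way round below 0.06 rad and (angle between the x axis of splint_1 and the x axis of cradle, either way round below 0.08 rad or angle between the x axis of splint_1 and the z axis of cradle, either way round below 0.08 rad) and y of splint_1 in the frame of cradle between -0.008 and 0.004 m and linear speed of each of splint_1, splint_2, splint_3, splint_4 below 0.02 m/s and contact force between each of splint_1, splint_2, splint_3, splint_4 and the fingers below 0.05 N and ((x of splint_2 in the frame of cradle between -0.004 and 0.004 m and z of splint_2 in the frame of cradle between -0.004 and 0.004 m) or (x of splint_2 in the frame of cradle between 0.006 and 0.014 m and z of splint_2 in the frame of cradle between 0.006 and 0.014 m) or (x of splint_2 in the frame of cradle between 0.016 and 0.024 m and z of splint_2 in the frame of cradle between 0.016 and 0.024 m) or (x of splint_2 in the frame of cradle between 0.026 and 0.034 m and z of splint_2 in the frame of cradle between 0.026 and 0.034 m)) and (angle between the x axis of splint_2 and the x axis of cradle, either way round below 0.08 rad or angle between the x axis of splint_2 and the z axis of cradle, either way round below 0.08 rad) and y of splint_2 in the frame of cradle between -0.008 and 0.004 m and ((x of splint_3 in the frame of cradle between -0.004 and 0.004 m and z of splint_3 in the frame of cradle between -0.004 and 0.004 m) or (x of splint_3 in the frame of cradle between 0.006 and 0.014 m and z of splint_3 in the frame of cradle between 0.006 and 0.014 m) or (x of splint_3 in the frame of cradle between 0.016 and 0.024 m and z of splint_3 in the frame of cradle between 0.016 and 0.024 m) or (x of splint_3 in the frame of cradle between 0.026 and 0.034 m and z of splint_3 in the frame of cradle between 0.026 and 0.034 m)) and (angle between the x axis of splint_3 and the x axis of cradle, either way round below 0.08 rad or angle between the x axis of splint_3 and the z axis of cradle, either way round below 0.08 rad) and y of splint_3 in the frame of cradle between -0.008 and 0.004 m and ((x of splint_4 in the frame of cradle between -0.004 and 0.004 m and z of splint_4 in the frame of cradle between -0.004 and 0.004 m) or (x of splint_4 in the frame of cradle between 0.006 and 0.014 m and z of splint_4 in the frame of cradle between 0.006 and 0.014 m) or (x of splint_4 in the frame of cradle between 0.016 and 0.024 m and z of splint_4 in the frame of cradle between 0.016 and 0.024 m) or (x of splint_4 in the frame of cradle between 0.026 and 0.034 m and z of splint_4 in the frame of cradle between 0.026 and 0.034 m)) and (angle between the x axis of splint_4 and the x axis of cradle, either way round below 0.08 rad or angle between the x axis of splint_4 and the z axis of cradle, either way round below 0.08 rad) and y of splint_4 in the frame of cradle between -0.008 and 0.004 m and value of joint keeper above 0.6 rad), for 0.2 s.
3. the keeper bar is fully down over them (value of joint keeper below 0.04 rad), for 0.2 s.
At the end, for the whole second after the job is handed in: All splints present are nested in the cradle (corners within 4 mm of their places, lengths within 0.06 rad, far ends at most 10 mm off the stop frame), at rest and released; keeper down (under 0.04 rad); pin through keeper and lug, its collar within 4 mm of the keeper, released (((x of splint_1 in the frame of cradle between -0.004 and 0.004 m and z of splint_1 in the frame of cradle between -0.004 and 0.004 m) or (x of splint_1 in the frame of cradle between 0.006 and 0.014 m and z of splint_1 in the frame of cradle between 0.006 and 0.014 m) or (x of splint_1 in the frame of cradle between 0.016 and 0.024 m and z of splint_1 in the frame of cradle between 0.016 and 0.024 m) or (x of splint_1 in the frame of cradle between 0.026 and 0.034 m and z of splint_1 in the frame of cradle between 0.026 and 0.034 m)) and angle between the y axis of each of splint_1, splint_2, splint_3, splint_4 and the y axis of cradle, either way round below 0.06 rad and (angle between the x axis of splint_1 and the x axis of cradle, either way round below 0.08 rad or angle between the x axis of splint_1 and the z axis of cradle, either way round below 0.08 rad) and y of splint_1 in the frame of cradle between -0.008 and 0.004 m and linear speed of each of splint_1, splint_2, splint_3, splint_4, lock_pin below 0.02 m/s and contact force between each of splint_1, splint_2, splint_3, splint_4, lock_pin and the fingers below 0.05 N and ((x of splint_2 in the frame of cradle between -0.004 and 0.004 m and z of splint_2 in the frame of cradle between -0.004 and 0.004 m) or (x of splint_2 in the frame of cradle between 0.006 and 0.014 m and z of splint_2 in the frame of cradle between 0.006 and 0.014 m) or (x of splint_2 in the frame of cradle between 0.016 and 0.024 m and z of splint_2 in the frame of cradle between 0.016 and 0.024 m) or (x of splint_2 in the frame of cradle between 0.026 and 0.034 m and z of splint_2 in the frame of cradle between 0.026 and 0.034 m)) and (angle between the x axis of splint_2 and the x axis of cradle, either way round below 0.08 rad or angle between the x axis of splint_2 and the z axis of cradle, either way round below 0.08 rad) and y of splint_2 in the frame of cradle between -0.008 and 0.004 m and ((x of splint_3 in the frame of cradle between -0.004 and 0.004 m and z of splint_3 in the frame of cradle between -0.004 and 0.004 m) or (x of splint_3 in the frame of cradle between 0.006 and 0.014 m and z of splint_3 in the frame of cradle between 0.006 and 0.014 m) or (x of splint_3 in the frame of cradle between 0.016 and 0.024 m and z of splint_3 in the frame of cradle between 0.016 and 0.024 m) or (x of splint_3 in the frame of cradle between 0.026 and 0.034 m and z of splint_3 in the frame of cradle between 0.026 and 0.034 m)) and (angle between the x axis of splint_3 and the x axis of cradle, either way round below 0.08 rad or angle between the x axis of splint_3 and the z axis of cradle, either way round below 0.08 rad) and y of splint_3 in the frame of cradle between -0.008 and 0.004 m and ((x of splint_4 in the frame of cradle between -0.004 and 0.004 m and z of splint_4 in the frame of cradle between -0.004 and 0.004 m) or (x of splint_4 in the frame of cradle between 0.006 and 0.014 m and z of splint_4 in the frame of cradle between 0.006 and 0.014 m) or (x of splint_4 in the frame of cradle between 0.016 and 0.024 m and z of splint_4 in the frame of cradle between 0.016 and 0.024 m) or (x of splint_4 in the frame of cradle between 0.026 and 0.034 m and z of splint_4 in the frame of cradle between 0.026 and 0.034 m)) and (angle between the x axis of splint_4 and the x axis of cradle, either way round below 0.08 rad or angle between the x axis of splint_4 and the z axis of cradle, either way round below 0.08 rad) and y of splint_4 in the frame of cradle between -0.008 and 0.004 m and value of joint keeper below 0.04 rad and horizontal distance between lock_pin and lug_hole below 0.004 m and z of lock_pin in the frame of lug_hole between 0.005 and 0.012 m and angle between lock_pin's own z axis and vertical below 0.12 rad); the robot touches nothing.
It fails at once if the blue pill bottle is shoved aside or knocked over (moved more than 30 mm) (distance of pill_bottle from where it was at the start of the episode above 0.03 m).
It fails at once if the roll of tape is shoved aside or knocked over (moved more than 30 mm) (distance of tape from where it was at the start of the episode above 0.03 m).
It fails at once if the gauze carton is shoved aside or knocked over (moved more than 30 mm) (distance of carton_gauze from where it was at the start of the episode above 0.03 m).
Of splint_1, splint_2, splint_3, splint_4 only 2 to 4 are there at a start; the rules pass over those that are not, and their reading is None.
At some moment in a run one of splint_1, splint_2, splint_3, splint_4 may be knocked a few centimetres aside while the robot is not near it.
It also fails if it takes over 210 s, if anything falls off the work surface, if the arm or the gripper's body presses on something with over 40 N, if the wrist force passes 120 N, or if a joint passes its speed limit or range.

### The arm

A 7-joint arm with a two-finger parallel gripper is mounted at the origin on a cart in front of the work surface, level with it; the furniture and walls round the work are solid. World frame = base frame: x ahead of the robot, y to its left, z up, the work surface at z = 0. Lengths are in mm, angles in rad, forces in N, time in s.
With the tool pointing down it reaches from about 400 to 925 mm from the base axis. Payload 4.1 kg.
Tool frame: the origin (TCP) lies midway between the tips of the shut fingers; the grasp point (between the pads) lies grasp_offset behind it (grasp_offset is the distance from the TCP to the grasp point, in mm); z points along the fingers, y is the line along which they close (so a half turn about z gives the same grasp; the last joint's range is limited). The gripper opens to 85 mm and grips with 20 to 120 N. Pads are 22 mm wide; open, the fingers measure 114 mm over their backs; the gripper's body (76 mm by 85 mm) begins 54 mm behind the grasp point. The pads swing forward as they close: fully open they stand 13 mm farther back than shut.
Start: joints at [1.25, 0.398, 0.045, 1.537, -0.019, 1.207, -0.051], TCP at [143.026, -634.103, 231.347] pointing down, gripper open.
Joint ranges: [-2.82, 2.82], [-0.49, 2.23], [-1.37, 1.46], [0, 2.46], [-1.36, 4.5], [0.23, 2], [-2.94, 2.94]. Speed limits (rad/s): [2.57, 2.57, 3.14, 3.14, 3.14, 3.14, 3.14].

### API

Orientations are given as a unit quaternion [w, x, y, z].
In Python, from plant import state, capture, camera_model, hand_in, outline_of, pinpoint, grasp_offset gives the robot as it stands.
- The arm moves only by the shell command python3 -m creep 'ROWS' [FORCE]. ROWS is JSON, a list that holds one entry, the list of rows, each a list of 5 numbers: the shift along the tool's x, y, z in cm, then the turn about the tool's z in degrees, then the finger opening in cm, from 0 to 8.54. In form: [[[x, y, z, spin, fingers], ...]]. A call has 1 to 8 rows; each row is the pose to reach, as a shift and turn from the pose commanded when the call began, along the tool's axes at that moment; what a row does not reach only later rows make up. A row lasts 1/8 s, in which the tool goes at most 62.5 mm and 10.7 degrees, less where a joint would pass 70% of its speed; a pose out of reach is approached as far as the arm can. A call with a gripper value outside its range is refused whole. The fingers move at their own pace and stop on an object; FORCE is the grip in N (left out, the last holds). Time passes only in rows, so rows that repeat a pose let the fingers close. It gives the time, the measured TCP pose, the force, the opening and the grip force at its end, in the units of the state.
- state(): the state, without advancing time (a new reading comes with each control period).
- capture(name): name is "scene" or "top" or "wrist"; returns the picture (420x560x3 uint8, red, green, blue); there is no depth.
- camera_model(name): a dict with "fx", "fy", "cx", "cy" (pixels), "rvec" (rotation vector, rad) and "tvec" (3), from world to camera coordinates, as OpenCV has them; the wrist camera has in their place "T_tool_cam" (4x4, takes a point from camera to tool coordinates, whose origin is the TCP and whose axes are the flange's). Camera axes: x right, y down, z forward; pixel columns grow to the right and rows downward; lengths in mm; the calibration is good to about 2 mm. A picture is of the moment at which its call begins: read the wrist's pose just before it. camera_model takes no time and is no camera call.
- hand_in(): hands the job in; it is judged then, once.
Trained networks look in the newest picture that a camera, given by its name, has taken for a name from the list of things; names that differ only in an ending like _2 or _b are one class to them, and where a whole thing is asked for, a point or a joint stands for the part that bears it (a point fixed in the world has none). Each returns a list of dicts, best first, with "confidence" (0 to 1); they miss things now and then, are a little off and sometimes report something else, mostly with a low value. They report only what shows in the picture. A call takes as long as a camera call. They do not tell look-alikes from the thing itself.
- outline_of(thing, camera): "region" (420x560 bool, what is visible of it).
- pinpoint(thing, camera): "at" ([x, y, z] in mm, in world coordinates, good to about 4 mm: a listed point, or the origin of a listed thing).
The state is a dict: "time_s": time; "qpos": joint angles; "dq": joint speeds; "tau": joint torques, N m; "eef_pos": TCP position; "tcp_rot": TCP orientation; "force": force on the tool from outside, world axes, zero at the start; "moment": the same for the moment, N m; "finger_gap": finger opening in mm; "gripper_force": force on a finger pad.
Only numpy, scipy, OpenCV 4.12 (cv2) and the standard library are available. Lean on these libraries where they do the work, as an engineer would, in place of code of your own. Each camera call takes 0.05 s, during which the arm holds its last target. There are 200 camera calls.

## Working session

There is one attempt and no reset: what is moved stays moved. The work goes in short steps, Python scripts to look and compute and a shell command to move; the robot and the scene stay as the last step left them, time stands still between calls to the robot, and variables do not carry over. Pictures are saved under pics/ and viewed, at most 14 in all, crops included, and the job is handed in when it is done.

```bash
ls; mkdir -p pics; cat > h.py <<'E'
import numpy as np, cv2
from scipy.spatial.transform import Rotation as R
from plant import *
def snap(c,f):
    im=capture(c); cv2.imwrite('pics/'+f,cv2.cvtColor(im,cv2.COLOR_RGB2BGR)); return im
def cam(c):
    m=camera_model(c); K=np.array([[m['fx'],0,m['cx']],[0,m['fy'],m['cy']],[0,0,1.]])
    if 'rvec' in m: return K,np.array(m['rvec'],float),np.array(m['tvec'],float)
    s=state(); T=np.eye(4); T[:3,:3]=rot(s); T[:3,3]=s['eef_pos']
    W=np.linalg.inv(T@np.array(m['T_tool_cam'])); return K,cv2.Rodrigues(W[:3,:3])[0].ravel(),W[:3,3]
def rot(s=None):
    q=(s or state())['tcp_rot']; return R.from_quat([q[1],q[2],q[3],q[0]]).as_matrix()
def proj(P,c):
    K,r,t=cam(c) if isinstance(c,str) else c
    return cv2.projectPoints(np.array(P,float).reshape(-1,3),r,t,K,None)[0][:,0]
def back(uv,z,c):
    K,r,t=cam(c) if isinstance(c,str) else c
    Rm=cv2.Rodrigues(r)[0]; o=-Rm.T@t
    uv=np.atleast_2d(uv).astype(float); d=np.c_[uv,np.ones(len(uv))]@np.linalg.inv(K).T@Rm
    return o+d*((z-o[2])/d[:,2])[:,None]
E
python3 - <<'E'
from h import *
s=state(); print(s); print('go',grasp_offset)
for c in ('top','scene'):
    snap(c,c+'0.png')
    K,r,t=cam(c); print(c,K[0,0],-cv2.Rodrigues(r)[0].T@t)
    for n in ['splint_1','lock_pin','rack','stop_face','park_hole','keeper_hinge','keeper_hole','lug_hole','cradle','pill_bottle','tape','carton_gauze']:
        print(n,[(np.round(d['at']).tolist(),round(d['confidence'],2)) for d in pinpoint(n,c)])
E
```

```text
pics
{'time_s': 0.0, 'qpos': array([ 1.24998121,  0.39924402,  0.04501416,  1.5378516 , -0.01870902,
        1.2068757 , -0.05070253]), 'dq': array([-0.00132533,  0.0005889 , -0.0009413 ,  0.00044184,  0.00092042,
       -0.00028473,  0.00113139]), 'tau': array([ 1.29912801e-04, -4.75118959e+01,  1.36515923e+00, -2.54217517e+01,
        1.18465428e-02,  9.65814397e-03,  6.20141762e-06]), 'eef_pos': array([ 142.90196037, -633.46732334,  230.24205971]), 'tcp_rot': array([-9.64026269e-04,  9.93848663e-01,  1.10742390e-01, -1.68595924e-04]), 'force': array([-0.23114036,  0.20578663, -0.70138117]), 'moment': array([ 0.00204513, -0.02867505, -0.02579987]), 'gripper_force': 0.0, 'finger_gap': 85.26872511966255}
go 18.700000000000003
top 387.7864681717089 [ 305.11461528  -90.76008718 1241.41951386]
splint_1 [([499.0, -333.0, 1.0], 0.75), ([517.0, 287.0, -1.0], 0.72), ([340.0, 168.0, 2.0], 0.67)]
lock_pin [([557.0, -48.0, 48.0], 0.58)]
rack [([664.0, 104.0, 165.0], 0.74), ([602.0, 38.0, 2.0], 0.69)]
stop_face [([687.0, 36.0, 38.0], 0.59), ([584.0, -521.0, 0.0], 0.17)]
park_hole [([560.0, -52.
[... 423 characters left out ...]
169.55080671  840.71982026  931.16862981]
splint_1 [([345.0, 167.0, 2.0], 0.92), ([518.0, 290.0, 0.0], 0.76), ([448.0, -193.0, -2.0], 0.7)]
lock_pin [([561.0, -51.0, 53.0], 0.65)]
rack [([601.0, 34.0, 1.0], 0.71), ([560.0, -49.0, 54.0], 0.17)]
stop_face [([682.0, 35.0, 42.0], 0.93)]
park_hole [([561.0, -55.0, 48.0], 0.9)]
keeper_hinge [([603.0, 32.0, 3.0], 0.71), ([668.0, -52.0, 119.0], 0.58), ([666.0, 105.0, 166.0], 0.2)]
keeper_hole [([664.0, 103.0, 162.0], 0.64), ([601.0, 33.0, 2.0], 0.16)]
lug_hole [([662.0, 102.0, 114.0], 0.94)]
cradle [([608.0, 33.0, 25.0], 0.57)]
pill_bottle [([424.0, -506.0, -1.0], 0.58)]
tape [([583.0, -519.0, 1.0], 0.42)]
carton_gauze [([744.0, -186.0, 1.0], 0.59)]
```

View pics/top0.png

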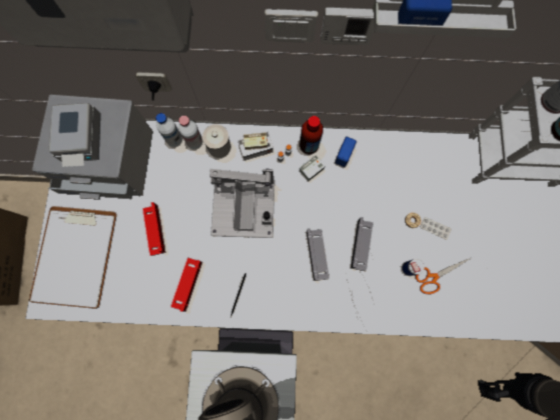

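View pics/scene0.png

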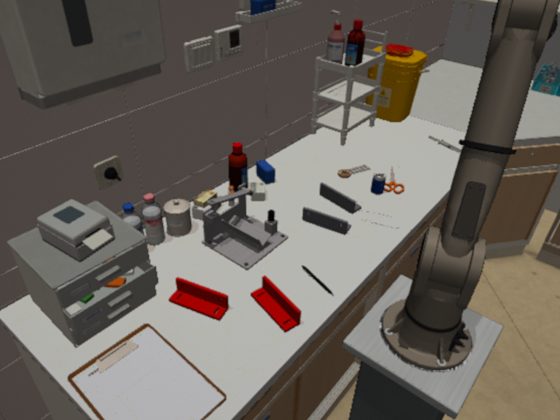

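The top view shows two grey splints, at (317,254) and (362,244). Red ones are at (153,229) and (186,284), the rack is at (243,203), and the bar is slightly raised. I'll move above the rack for a closer look.

```bash
cat >> h.py <<'E'
def to(P,yaw=None,s=None):
    """tool shift (cm), spin(deg) to world TCP P with tool x at world yaw deg; tool down"""
    s=s or state(); M=rot(s); d=M.T@(np.array(P,float)-s['eef_pos'])/10
    cy=np.degrees(np.arctan2(M[1,0],M[0,0])); sp=0 if yaw is None else -((yaw-cy+180)%360-180)
    return np.round(d,2).tolist(),round(sp,1)
E
python3 - <<'E'
from h import *
print(np.round(camera_model('wrist')['T_tool_cam'],3), camera_model('wrist')['fx'])
print(to([480,-250,330],0), to([560,30,380],0))
E
```

```text
[[   0.      -0.952   -0.306   78.22 ]
 [   1.       0.      -0.       0.341]
 [   0.      -0.306    0.952 -142.966]
 [   0.       0.       0.       1.   ]] 331.40173127448344
([41.32, -30.05, -9.87], np.float64(12.7)) ([55.29, -55.61, -14.87], np.float64(12.7))
```

```bash
python3 -m creep '[[[5,-4,-2,2,8.5],[10,-8,-4,4,8.5],[15,-12,-6,6,8.5],[20,-16,-8,8,8.5],[25,-20,-10,10,8.5],[30,-24,-10,12.7,8.5],[35,-27,-10,12.7,8.5],[41.3,-30,-9.9,12.7,8.5]]]'
python3 -m creep '[[[0,0,0,0,8.5],[0,0,0,0,8.5]]]'
python3 - <<'E'
from h import *
snap('wrist','w1.png'); c=cam('wrist'); s=state(); print(s['eef_pos'],rot(s)[:,0],s['qpos'])
for d in pinpoint('splint_1','wrist'): print(d['at'],d['confidence'])
E
```

```text
time_s: 2.3
eef_pos: [460.7, -266.0, 331.4]
tcp_rot: [0.001, 1.0, -0.0, 0.001]
force: [1.3, -0.6, 0.3]
finger_gap: 85.3
gripper_force: 0.0
time_s: 2.55
eef_pos: [459.1, -268.1, 330.3]
tcp_rot: [0.0, 1.0, -0.0, -0.0]
force: [-0.5, -0.3, 0.1]
finger_gap: 85.0
gripper_force: 0.0
[ 458.54625668 -268.83338114  330.35800131] [ 9.99997578e-01 -2.02928823e-03 -8.52547424e-04] [ 0.66451302  0.13127675 -0.24114372  1.66678765  0.03313808  1.34786482
 -1.15480331]
[457.8, -188.1, 0.9] 0.8
[498.7, -331.4, -0.6] 0.65
```

View pics/w1.png

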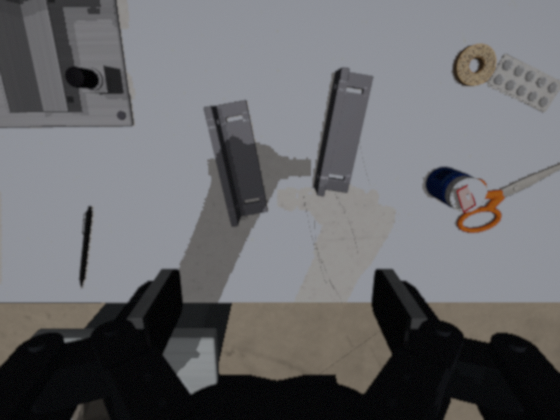

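The wrist view shows both splints with the standing leg on the left and the flat leg to the right (left one around (235,160), right one around (345,130)). They need only a small turn to match the rack. Next is the rack.

```bash
cat >> h.py <<'E'
RP={'stop_face':(0,82,40),'park_hole':(85,-40,53),'keeper_hinge':(85,62,122),'lug_hole':(-72,62,118),'cradle':(0,0,25),'rack':(0,0,0)}
def rk(p,pose):  # rack mm -> world ; pose x,y,yaw of rack y-axis vs world x
    x,y,a=pose; p=np.atleast_2d(p).astype(float); c,s=np.cos(a),np.sin(a)
    return np.c_[x+c*p[:,1]+s*p[:,0], y+s*p[:,1]-c*p[:,0], p[:,2]]
def looks(names,c,guess=(602,35,0),tol=18):
    out=[]
    for n in names:
        w=rk(RP[n],guess)[0]
        for d in pinpoint(n,c):
            if np.linalg.norm(np.array(d['at'])-w)<tol: out.append((n,np.array(d['at']))); break
    return out
def fitrack(obs):
    from scipy.optimize import least_squares
    f=lambda p: np.concatenate([(rk(RP[n],(p[0],p[1],p[2]/100))[0]-a)[:2] for n,a in obs])
    r=least_squares(f,[602,35,0],loss='soft_l1',f_scale=4); return r.x*[1,1,.01], np.round(r.fun.reshape(-1,2),1)
SP=[]
def splint_mesh(x,y,yaw,z0=0.):
    L,W,T=80,50,10; pr=[(0,0),(W,0),(W,T),(T,T),(T,W),(0,W)]  # (x,z)
    v=np.array([(a,s*L,b) for s in(-1,1) for a,b in pr],float); c,s=np.cos(yaw),np.sin(yaw)
    P=np.c_[x+c*v[:,1]+s*v[:,0], y+s*v[:,1]-c*v[:,0], v[:,2]+z0]
    F=[(i,(i+1)%6,(i+1)%6+6,i+6) for i in range(6)]+[(0,1,2,3),(0,3,4,5),(6,7,8,9),(6,9,10,11)]
    return P,F
def fitsplint(mask,c,g):
    from scipy.optimize import minimize
    def cost(p):
        P,F=splint_mesh(p[0],p[1],p[2]/100); uv=np.round(proj(P,c)*16).astype(np.int32); m=np.zeros(mask.shape,np.uint8)
        for f in F: cv2.fillConvexPoly(m,uv[list(f)],1,shift=4)
        m=m>0; return 1-(m&mask).sum()/max(1,(m|mask).sum())
    best=min((minimize(cost,[g[0],g[1],a],method='Nelder-Mead',options=dict(initial_simplex=[[g[0],g[1],a],[g[0]+8,g[1],a],[g[0],g[1]+8,a],[g[0],g[1],a+8]])) for a in (-25,-10,5,20)),key=lambda r:r.fun)
    return best.x*[1,1,.01],best.fun
def findsplints(cn,c=None):
    c=c or cam(cn); at=[np.array(d['at']) for d in pinpoint('splint_1',cn)]
    for d in outline_of('splint_1',cn):
        m=np.array(d['region'],bool); 
        if m.sum()<100: continue
        cen=np.argwhere(m).mean(0)[::-1]; g=min(at,key=lambda a:np.linalg.norm(proj(a,c)[0]-cen)) if at else back(cen,5,c)[0]
        p,e=fitsplint(m,c,g); print('splint',np.round(p,3),'cost',round(e,3),'area',m.sum(),'conf',round(d['confidence'],2))
E
python3 - <<'E'
from h import *
findsplints('wrist')
print(to([640,35,380],0))
E
```

```text
splint [ 4.51873e+02 -1.92647e+02  1.59000e-01] cost 0.067 area 4700 conf 0.94
splint [ 4.95932e+02 -3.33776e+02 -1.54000e-01] cost 0.075 area 4396 conf 0.71
([18.06, -30.46, -4.97], np.float64(-0.2))
```

```bash
python3 -m creep '[[[2,-4,-1,0,8.5],[5,-8,-2,0,8.5],[8,-12,-3,0,8.5],[11,-16,-4,0,8.5],[14,-21,-5,0,8.5],[16,-26,-5,0,8.5],[18,-30.5,-5,0,8.5],[18,-30.5,-5,0,8.5]]]'
python3 -m creep '[[[0,0,0,0,8.5],[0,0,0,0,8.5]]]' >/dev/null
python3 - <<'E'
from h import *
s=state(); print(s['eef_pos'],s['qpos'])
obs=[]
snap('wrist','w2.png'); obs+=looks(RP,'wrist'); kw=pinpoint('keeper_hole','wrist'); lp=pinpoint('lock_pin','wrist')
for c in ('top','scene'): capture(c); obs+=looks(RP,c)
p,r=fitrack(obs); print(p); [print(n,a,x) for (n,a),x in zip(obs,r)]
print('keeper',[(d['at'],d['confidence']) for d in kw],'pin',[(d['at'],d['confidence']) for d in lp])
E
```

```text
time_s: 3.75
eef_pos: [639.7, 42.2, 379.8]
tcp_rot: [-0.002, 1.0, 0.003, -0.0]
force: [-0.5, -0.5, 0.4]
finger_gap: 84.5
gripper_force: 0.0
[639.41470622  34.90038386 380.56375199] [ 0.19996747  0.34202526 -0.45134231  1.3162827   0.14842024  1.51611786
 -1.81099234]
[6.01698012e+02 3.48206406e+01 3.73309405e-03]
stop_face [680.1  35.6  42.8] [ 3.6 -0.5]
park_hole [561.  -50.6  54.6] [1.  0.3]
keeper_hinge [660.8 -47.4 124.9] [ 3.2 -2.5]
lug_hole [663.  110.3 118. ] [ 0.4 -3.2]
cradle [600.4  36.9  24.6] [ 1.3 -2.1]
rack [603.5  32.2   2.6] [-1.8  2.6]
stop_face [687.9  35.   39.8] [-4.2  0.1]
park_hole [562.1 -50.4  53.2] [-0.1  0.1]
keeper_hinge [661.6 -51.7 123.6] [2.4 1.8]
cradle [600.1  33.3  26.9] [1.6 1.5]
rack [605.5  36.9   1.3] [-3.8 -2.1]
stop_face [685.3  35.3  40.4] [-1.6 -0.2]
park_hole [560.5 -55.5  54. ] [1.5 5.2]
keeper_hinge [664.7 -50.2 124.9] [-0.7  0.3]
lug_hole [661.7 107.5 114.5] [ 1.7 -0.4]
cradle [605.4  36.3  23.3] [-3.7 -1.5]
rack [604.2  32.9   1.8] [-2.5  1.9]
keeper [([665.3, 101.2, 165.5], 0.68)] pin [([563.4, -50.1, 50.8], 0.62)]
```

View pics/w2.png

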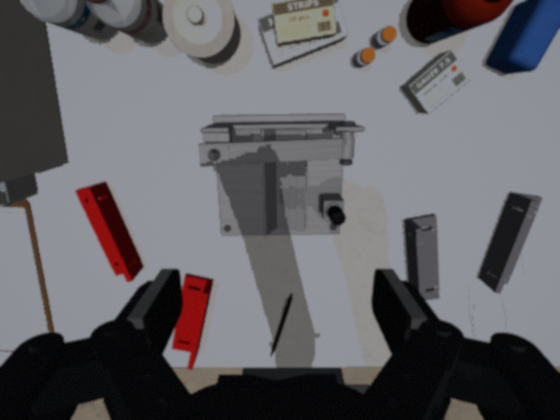

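```bash
python3 -m creep '[[[0.5,-1,0,10,8.5],[1,-2,0,20,8.5],[1.5,-3,2,30,8.5],[2,-4,4,40,8.5],[2.4,-5.5,6,50,8.5],[2.4,-5.5,8,60,8.5],[2.4,-5.5,10,70,8.5],[2.4,-5.5,12,80,8.5]]]' 20
python3 -m creep '[[[0,0,0,10,8.5],[0,0,0,10,8.5],[0,0,0,10,8.5]]]'
python3 - <<'E'
from h import *
s=state();print(s['qpos'],to([663.5,90,145],-90))
E
```

```text
time_s: 6.15
eef_pos: [661.7, 92.5, 263.7]
tcp_rot: [0.006, 0.812, -0.584, -0.01]
force: [0.2, -0.5, -0.8]
finger_gap: 85.1
gripper_force: 0.0
time_s: 6.52
eef_pos: [662.0, 93.9, 264.5]
tcp_rot: [0.008, 0.759, -0.651, -0.008]
force: [0.6, -0.4, -0.0]
finger_gap: 85.4
gripper_force: 0.0
[-0.67789251  0.51318561  0.71782814  1.43721258 -0.33716761  1.33881657
 -2.92754164] ([0.43, -0.35, 11.95], np.float64(8.8))
```

```bash
python3 -m creep '[[[0,0,0,-10,8.5],[0,0,0,-20,8.5],[0,0,0,-30,8.5],[0,0,0,-40,8.5],[0,0,0,-50,8.5],[0,0,0,-60,8.5],[0,0,0,-70,8.5],[0,0,0,-80,8.5]]]' 20
python3 -m creep '[[[0,0,0,-10,8.5],[0,0,0,-20,8.5],[0,0,0,-30,8.5],[0,0,0,-40,8.5],[0,0,0,-50,8.5],[0,0,0,-60,8.5],[0,0,0,-70,8.5],[0,0,0,-80,8.5]]]' 
python3 -m creep '[[[0,0,0,-10,8.5],[0,0,0,-11,8.5],[0,0,0,-11,8.5]]]' 
python3 - <<'E'
from h import *
s=state();print(s['qpos'],to([663.5,90,145],90))
E
```

```text
time_s: 7.52
eef_pos: [661.7, 93.1, 264.5]
tcp_rot: [-0.001, 1.0, -0.008, -0.011]
force: [0.4, 0.3, -0.7]
finger_gap: 84.8
gripper_force: 0.0
time_s: 8.52
eef_pos: [661.8, 93.0, 264.9]
tcp_rot: [-0.007, 0.771, 0.637, -0.008]
force: [0.2, -0.2, -0.2]
finger_gap: 84.7
gripper_force: 0.0
time_s: 8.9
eef_pos: [661.8, 92.8, 264.7]
tcp_rot: [-0.008, 0.709, 0.705, -0.007]
force: [0.0, -0.0, 0.2]
finger_gap: 84.8
gripper_force: 0.0
[-0.2712302   0.42627469  0.10122774  1.42575568 -0.04864524  1.31294247
 -0.17242965] ([-0.3, 0.43, 11.96], np.float64(-0.4))
```

```bash
python3 -m creep '[[[-0.3,0.15,3,0,8.5],[-0.3,0.15,6,0,8.5],[-0.3,0.15,9,0,8.5],[-0.3,0.15,12,0,8.5],[-0.3,0.15,12,0,8.5]]]' 20
python3 -m creep '[[[0,0,0,0,1.5],[0,0,0,0,1.5],[0,0,0,0,1.5],[0,0,0,0,1.5],[0,0,0,0,1.5]]]'
python3 - <<'E'
from h import *
s=state();print(s['eef_pos'],rot(s)[:,2],s['qpos'],s['finger_gap'])
E
```

```text
time_s: 9.52
eef_pos: [658.5, 90.0, 141.7]
tcp_rot: [-0.01, 0.709, 0.705, -0.01]
force: [0.8, -0.3, -0.2]
finger_gap: 85.3
gripper_force: 0.0
time_s: 10.15
eef_pos: [662.8, 90.2, 145.6]
tcp_rot: [-0.006, 0.709, 0.705, -0.006]
force: [5.0, 0.3, 1.4]
finger_gap: 23.0
gripper_force: 24.3
[662.82225109  90.19264281 145.60225694] [-0.016847    0.0011995  -0.99985736] [-0.26355376  0.51179574  0.09417696  1.56542644 -0.0569198   1.08331138
 -0.15852842] 22.952656862782487
```

```bash
python3 -m creep '[[[-0.3,0,-1,0,1.5],[-0.65,0,-1.9,0,1.5],[-1.3,0,-3.2,0,1.5],[-2.05,0,-4.45,0,1.5],[-2.95,0,-5.6,0,1.5],[-3.9,0,-6.65,0,1.5],[-5,0,-7.6,0,1.5],[-6.2,0,-8.45,0,1.5]]]'
python3 -m creep '[[[-1.25,0,-0.7,0,1.5],[-2.6,0,-1.3,0,1.5],[-4,0,-1.75,0,1.5],[-5.4,0,-2.1,0,1.5],[-6.8,0,-2.25,0,1.5],[-8.2,0,-2.3,0,1.5],[-8.2,0,-2.3,0,1.5]]]'
python3 - <<'E'
from h import *
snap('scene','s3.png')
print(state()['qpos'],[ (d['at'],d['confidence']) for d in pinpoint('keeper_hole','scene')])
E
```

```text
time_s: 11.15
eef_pos: [663.4, 30.3, 228.9]
tcp_rot: [-0.008, 0.708, 0.706, -0.005]
force: [4.1, 1.6, -2.9]
finger_gap: 23.4
gripper_force: 24.5
time_s: 12.02
eef_pos: [664.0, -54.5, 253.1]
tcp_rot: [-0.006, 0.709, 0.705, -0.006]
force: [4.9, 0.6, 3.6]
finger_gap: 23.2
gripper_force: 23.6
[-0.08509646  0.42808114  0.14590843  1.45197481 -0.06266619  1.28343274
  0.06069334] [([666.2, -42.0, 275.1], 0.69)]
```

View pics/s3.png

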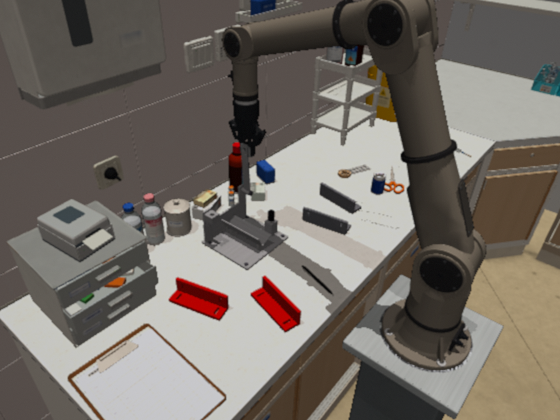

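The keeper now stands upright with the gripper on its end, so I'll release it, lift, and go to the first splint.

```bash
python3 -m creep '[[[0,0,0,0,8.5],[0,0,0,0,8.5],[0,0,0,0,8.5],[0,0,-3,0,8.5],[0,0,-6,0,8.5],[0,0,-9,0,8.5],[-2,3,-9,10,8.5],[-4,6,-9,20,8.5]]]'
python3 -m creep '[[[-2,3,0,10,8.5],[-3.5,5,0,20,8.5],[-5,7,0,30,8.5],[-5,7,0,40,8.5],[-5,7,0,50,8.5],[-5,7,0,60,8.5],[-5,7,0,60,8.5]]]'
python3 - <<'E'
from h import *
s=state();print(s['eef_pos'],rot(s)[:,2],s['qpos'])
snap('scene','s4.png'); print([ (d['at'],d['confidence']) for d in pinpoint('keeper_hole','scene')])
print(to([500,-190,330],9.1))
E
```

```text
time_s: 13.12
eef_pos: [724.4, -94.5, 341.0]
tcp_rot: [-0.007, 0.822, 0.569, -0.009]
force: [1.2, -0.8, -0.2]
finger_gap: 85.0
gripper_force: 0.0
time_s: 14.0
eef_pos: [772.0, -165.4, 338.5]
tcp_rot: [-0.001, 0.996, 0.086, -0.012]
force: [-0.1, -0.1, -0.3]
finger_gap: 85.3
gripper_force: 0.0
[ 772.00236132 -165.43160446  338.47524466] [-2.40387820e-02  6.17563035e-04 -9.99710836e-01] [-0.04339103  0.68984577  0.43689919  0.9108537  -0.26623492  1.61129183
 -1.10166723]
[([666.0, -43.5, 278.4], 0.87)]
([-27.21, -2.24, 1.51], np.float64(0.8))
```

```bash
python3 -m creep '[[[-4,0,0.2,0,8.5],[-8,-0.5,0.5,0,8.5],[-12,-1,1,0,8.5],[-16,-1.5,1.5,0,8.5],[-20,-2,2,0,8.5],[-24,-2,3,0,8.5],[-26.5,-2,4,0.8,8.5],[-26.5,-2,4,0.8,8.5]]]'
python3 -m creep '[[[0,0,0,0,8.5],[0,0,0,0,8.5]]]' >/dev/null
python3 - <<'E'
from h import *
s=state();print(s['eef_pos'],rot(s)[:,2],s['qpos'])
c=cam('wrist');snap('wrist','w5.png');findsplints('wrist',c)
E
```

```text
time_s: 15.1
eef_pos: [505.0, -191.2, 305.1]
tcp_rot: [-0.002, 0.997, 0.078, -0.011]
force: [0.5, -0.9, 0.6]
finger_gap: 84.9
gripper_force: 0.0
[ 508.23351565 -190.07413859  305.28517045] [-2.15841779e-02  2.42393815e-04 -9.99767005e-01] [-0.15322452  0.18559868  0.50107283  1.6847235  -0.08451654  1.31502797
 -1.04961133]
splint [ 4.51994e+02 -1.91879e+02  1.88000e-01] cost 0.058 area 4138 conf 0.92
splint [ 3.51619e+02  2.17481e+02 -2.55000e-01] cost 0.017 area 1908 conf 0.81
splint [ 4.97242e+02 -3.33296e+02 -1.55000e-01] cost 0.061 area 4469 conf 0.59
```

```bash
python3 - <<'E'
from h import *
print(to([438,-199.5,24],10))
E
```

```text
([-6.4, -0.07, 28.25], np.float64(-1.0))
```

```bash
python3 -m creep '[[[-1.5,0,4,-1,8.5],[-3,0,8,-1,8.5],[-4.5,0,12,-1,8.5],[-6.4,0,16,-1,8.5],[-6.4,0,20,-1,8.5],[-6.4,0,24,-1,8.5],[-6.4,0,27,-1,8.5],[-6.4,-0.1,28.2,-1,8.5]]]'
python3 -m creep '[[[0,0,0,0,8.5],[0,0,0,0,0.5],[0,0,0,0,0.5],[0,0,0,0,0.5],[0,0,0,0,0.5],[0,0,0,0,0.5],[0,0,0,0,0.5],[0,0,0,0,0.5]]]' 50
python3 -c "
from h import *
print(state()['eef_pos'])"
```

```text
time_s: 16.5
eef_pos: [436.5, -198.9, 23.0]
tcp_rot: [-0.002, 0.996, 0.087, -0.012]
force: [-0.4, 1.5, 0.4]
finger_gap: 85.4
gripper_force: 0.0
time_s: 17.5
eef_pos: [437.6, -199.3, 24.9]
tcp_rot: [-0.001, 0.996, 0.087, -0.011]
force: [-0.8, 1.5, 5.8]
finger_gap: 9.2
gripper_force: 50.2
[ 437.64295684 -199.28904099   24.94710065]
```

```bash
python3 -m creep '[[[0,0,-2,0,0.5],[0,0,-6,0,0.5],[0,0,-10,0,0.5],[0,0,-15,0,0.5],[0,0,-15,0,0.5]]]'
python3 - <<'E'
from h import *
s=state(); print(s['force'],s['finger_gap']); print(to([530,36,175],0.2))
E
```

```text
time_s: 18.12
eef_pos: [443.1, -200.3, 177.5]
tcp_rot: [-0.0, 0.996, 0.086, -0.007]
force: [0.3, -0.7, -2.7]
finger_gap: 8.9
gripper_force: 49.1
[ 0.29095358 -0.68974338 -2.68152258] 8.890842539150833
([12.63, -21.78, 0.11], np.float64(9.7))
```

```bash
python3 -m creep '[[[1.5,-3,0,2,0.5],[3,-6,0,4,0.5],[5,-9,0,6,0.5],[7,-12,0,8,0.5],[9,-15,0,9.7,0.5],[11,-18.5,0,9.7,0.5],[12.6,-21.8,0,9.7,0.5],[12.6,-21.8,0,9.7,0.5]]]'
python3 -m creep '[[[0,0,0,0,0.5],[0,0,0,0,0.5],[0,0,0,0,0.5]]]'
python3 - <<'E'
from h import *
s=state(); print(to([570,36,85],0.2,s),s['eef_pos'],rot(s)[:,2])
c=cam('wrist'); snap('wrist','w6.png')
P,F=splint_mesh(0,0,0)
# residual check: project far end top corners assuming mid offset 15 mm
P,_=splint_mesh(s['eef_pos'][0]+14.8,s['eef_pos'][1]+5,np.radians(.2),s['eef_pos'][2]-24.9); print(np.round(proj(P,c)).tolist())
E
```

```text
time_s: 19.12
eef_pos: [526.4, 41.1, 170.5]
tcp_rot: [-0.001, 1.0, 0.005, -0.013]
force: [0.1, -0.2, -1.8]
finger_gap: 9.5
gripper_force: 49.2
time_s: 19.5
eef_pos: [526.9, 36.0, 172.6]
tcp_rot: [-0.0, 1.0, 0.001, -0.011]
force: [-0.2, -0.5, -1.5]
finger_gap: 8.7
gripper_force: 49.2
([4.51, 0.02, 8.66], np.float64(-0.1)) [526.86410142  36.02139734 172.55604561] [-2.27028425e-02  6.26636738e-04 -9.99742061e-01]
[[268.0, 344.0], [349.0, 344.0], [353.0, 356.0], [285.0, 356.0], [287.0, 419.0], [266.0, 419.0], [265.0, 62.0], [374.0, 62.0], [380.0, 60.0], [287.0, 60.0], [291.0, 49.0], [259.0, 49.0]]
```

View pics/w6.png

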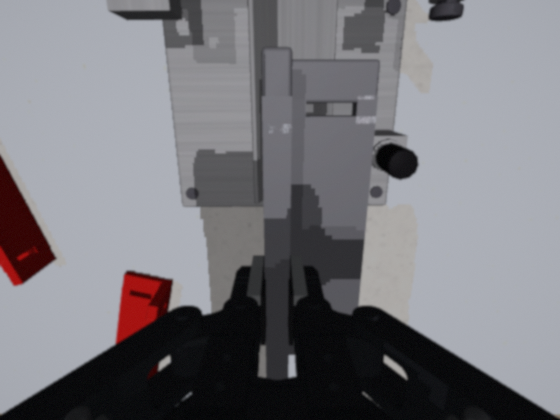

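The splint is held straight, with its far end at row 60 as predicted. I'll lower it into the rack.

```bash
python3 -m creep '[[[1.5,0,3,0,0.5],[3,0,6,0,0.5],[4.5,0,8.6,0,0.5],[5,0,9,0,0.5],[5.5,0,9.3,0,0.5],[5.5,0,9.3,0,0.5]]]'
python3 -m creep '[[[0,0,0,0,0.5],[0.3,0,0,0,0.5],[0.3,0,0,0,0.5]]]'
python3 -c "
from h import *
s=state();print(s['eef_pos'],s['force'],to([587,36,72],.2,s))"
```

```text
time_s: 20.3
eef_pos: [580.8, 37.3, 79.5]
tcp_rot: [-0.001, 1.0, 0.002, -0.01]
force: [-0.8, 0.3, -1.8]
finger_gap: 8.9
gripper_force: 49.1
time_s: 20.68
eef_pos: [583.5, 37.5, 78.8]
tcp_rot: [-0.0, 1.0, 0.002, -0.011]
force: [-0.2, 0.5, -2.5]
finger_gap: 9.4
gripper_force: 49.1
[583.46172792  37.49585345  78.83051852] [-0.22738312  0.50863432 -2.45884058] ([0.37, 0.15, 0.68], np.float64(0.0))
```

```bash
python3 -m creep '[[[0.2,0.05,0,0,0.5],[0.3,0.1,0,0,0.5],[0.3,0.1,0,0,0.5]]]'
python3 -m creep '[[[0.15,0,0,0,0.5],[0.2,0,0,0,0.5],[0.2,0,0,0,0.5]]]'
python3 -m creep '[[[0.15,0,0,0,0.5],[0.2,0,0,0,0.5],[0.2,0,0,0,0.5]]]'
```

```text
time_s: 21.05
eef_pos: [586.2, 36.3, 78.4]
tcp_rot: [-0.0, 1.0, 0.002, -0.011]
force: [0.3, 0.2, -1.9]
finger_gap: 8.9
gripper_force: 49.1
time_s: 21.42
eef_pos: [588.0, 36.4, 78.3]
tcp_rot: [-0.0, 1.0, 0.002, -0.011]
force: [-0.3, -0.4, -1.4]
finger_gap: 9.2
gripper_force: 49.1
time_s: 21.8
eef_pos: [588.0, 36.4, 77.9]
tcp_rot: [-0.0, 1.0, 0.002, -0.013]
force: [-5.8, 0.3, 1.3]
finger_gap: 9.2
gripper_force: 49.6
```

```bash
python3 -m creep '[[[-0.4,0,0,0,0.5],[-0.45,0,0.2,0,0.5],[-0.45,0,0.4,0,0.5],[-0.45,0,0.4,0,0.5]]]'
python3 -m creep '[[[0,0,0.15,0,0.5],[0,0,0.3,0,0.5],[0,0,0.3,0,0.5]]]'
```

```text
time_s: 22.3
eef_pos: [585.6, 36.4, 74.2]
tcp_rot: [-0.0, 1.0, 0.002, -0.011]
force: [0.4, -0.5, -1.1]
finger_gap: 9.2
gripper_force: 49.2
time_s: 22.68
eef_pos: [585.4, 36.4, 71.2]
tcp_rot: [-0.0, 1.0, 0.002, -0.011]
force: [0.8, -0.5, -1.7]
finger_gap: 9.1
gripper_force: 49.2
```

```bash
python3 -m creep '[[[0,0,0.1,0,0.5],[0,0,0.2,0,0.5],[0,0,0.2,0,0.5]]]'
python3 -m creep '[[[0,0,0,0,3],[0,0,0,0,6],[0,0,0,0,8.5],[0,0,0,0,8.5],[0,0,0,0,8.5],[0,0,-2,0,8.5],[0,0,-6,0,8.5],[0,0,-9,0,8.5]]]'
python3 -m creep '[[[3,0,-5,0,8.5],[6,0,-10,0,8.5],[6,0,-12,0,8.5],[6,0,-12,0,8.5],[6,0,-12,0,8.5]]]'
python3 - <<'E'
from h import *
s=state();print(s['eef_pos']);c=cam('wrist')
im=snap('wrist','w7.png')
P=np.array([(a,b,z) for a,z in ((-21,45),(0,0),(45,21),(41,30),(-12,49)) for b in (-80,80)])+[0,0,25]
print(np.round(proj(rk(P,(601.7,34.8,.0037)),c)).tolist())
E
```

```text
time_s: 23.05
eef_pos: [585.5, 36.4, 69.5]
tcp_rot: [-0.0, 1.0, 0.002, -0.011]
force: [-0.0, 0.4, -1.4]
finger_gap: 9.1
gripper_force: 49.3
time_s: 24.05
eef_pos: [587.8, 36.2, 160.9]
tcp_rot: [-0.0, 1.0, 0.002, -0.011]
force: [0.4, -0.4, -0.5]
finger_gap: 85.1
gripper_force: 0.0
time_s: 24.68
eef_pos: [649.0, 36.5, 276.5]
tcp_rot: [-0.0, 1.0, 0.002, -0.012]
force: [-1.1, -0.6, -0.6]
finger_gap: 84.9
gripper_force: 0.0
[649.00681629  36.50517159 276.49106009]
[[260.0, 277.0], [258.0, 142.0], [278.0, 259.0], [278.0, 137.0], [313.0, 267.0], [319.0, 139.0], [311.0, 271.0], [316.0, 140.0], [268.0, 279.0], [266.0, 143.0]]
```

View pics/w7.png

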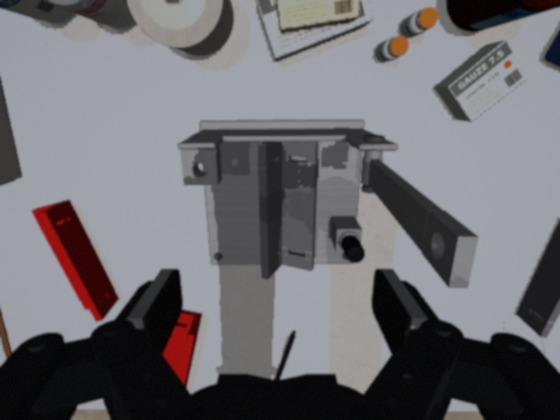

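The first splint sits nested where predicted (left leg columns 261–281, near end row 278). Next I'll fetch the second one.

```bash
python3 -m creep '[[[-5,0,0,0,8.5],[-10,0,0,0,8.5],[-12,4,0,0,8.5],[-12,8,0,2,8.5],[-12,12,0,4,8.5],[-12,16,0,6,8.5],[-11,20,0,8,8.5],[-11,24,0,9,8.5]]]'
python3 -m creep '[[[0,4,1,0,8.5],[0,8,2,0,8.5],[0.5,12,2,0,8.5],[0.5,12,2,0,8.5],[0.5,12,2,0,8.5]]]'
python3 - <<'E'
from h import *
s=state();print(s['eef_pos'],rot(s)[:,2],s['qpos'])
c=cam('wrist');snap('wrist','w8.png');findsplints('wrist',c)
E
```

```text
time_s: 25.72
eef_pos: [540.5, -204.4, 278.7]
tcp_rot: [0.0, 0.997, -0.076, -0.012]
force: [-0.3, -0.2, 0.2]
finger_gap: 84.7
gripper_force: 0.0
time_s: 26.35
eef_pos: [526.9, -322.1, 259.3]
tcp_rot: [-0.0, 0.997, -0.076, -0.012]
force: [0.2, 1.0, 0.2]
finger_gap: 84.9
gripper_force: 0.0
[ 526.87705288 -322.14966237  259.34008548] [-0.02384012  0.00257098 -0.99971248] [ 0.03032918  0.3856548   0.5998748   1.57576877 -0.21233619  1.27058604
 -1.06043298]
splint [ 4.97534e+02 -3.32748e+02 -1.53000e-01] cost 0.042 area 5335 conf 0.95
```

```bash
python3 -c "
from h import *
print(to([482,-335.3,24],-8.8))"
```

```text
([-3.77, 2.02, 23.7], np.float64(0.2))
```

```bash
python3 -m creep '[[[-1.5,1,3,0,8.5],[-3,2,6,0,8.5],[-3.8,2,10,0,8.5],[-3.8,2,14,0,8.5],[-3.8,2,18,0,8.5],[-3.8,2,21,0,8.5],[-3.8,2,23,0,8.5],[-3.8,2,23.7,0,8.5]]]'
python3 -m creep '[[[0,0,0,0,8.5],[0,0,0,0,0.5],[0,0,0,0,0.5],[0,0,0,0,0.5],[0,0,0,0,0.5],[0,0,0,0,0.5],[0,0,0,0,0.5],[0,0,0,0,0.5]]]' 50
python3 -c "
from h import *
print(state()['eef_pos'])"
python3 -m creep '[[[0,0,-2,0,0.5],[0,0,-6,0,0.5],[0,0,-10,0,0.5],[0,0,-15,0,0.5],[0,0,-15,0,0.5]]]'
python3 -c "
from h import *
print(to([520,36,178],0.2))"
```

```text
time_s: 27.5
eef_pos: [481.3, -336.2, 23.6]
tcp_rot: [0.0, 0.997, -0.076, -0.012]
force: [-0.7, 0.0, -0.5]
finger_gap: 84.9
gripper_force: 0.0
time_s: 28.5
eef_pos: [481.6, -337.1, 24.8]
tcp_rot: [0.0, 0.997, -0.077, -0.011]
force: [-0.2, 0.8, 3.6]
finger_gap: 8.6
gripper_force: 50.2
[ 481.56304442 -337.06882577   24.76438193]
time_s: 29.12
eef_pos: [486.8, -339.5, 179.4]
tcp_rot: [0.003, 0.997, -0.077, -0.007]
force: [0.2, 0.9, -0.6]
finger_gap: 9.1
gripper_force: 49.4
([-2.47, -37.62, -0.06], np.float64(-9.0))
```

```bash
python3 -m creep '[[[-0.5,-4.5,0,-1,0.5],[-1,-9,0,-2,0.5],[-1.5,-13.5,0,-4,0.5],[-2,-18,0,-6,0.5],[-2.5,-22.5,0,-9,0.5],[-2.5,-27,0,-9,0.5],[-2.5,-31.5,0,-9,0.5],[-2.5,-36,0,-9,0.5]]]'
python3 -m creep '[[[0,-1.6,0,0,0.5],[0,-1.6,0,0,0.5],[0,-1.6,0,0,0.5],[0,-1.6,0,0,0.5]]]'
python3 - <<'E'
from h import *
s=state(); print(to([580,36,95],0.2,s),s['eef_pos'],rot(s)[:,2])
c=cam('wrist'); im=snap('wrist','w9.png')
P,_=splint_mesh(s['eef_pos'][0]+14.8,s['eef_pos'][1]+5,np.radians(.2),s['eef_pos'][2]-24.9); print(np.round(proj(P[6:],c)).tolist())
cv2.imwrite('pics/w9c.png',im[0:220,130:460,::-1])
E
```

```text
time_s: 30.12
eef_pos: [513.9, 23.6, 173.3]
tcp_rot: [-0.0, 1.0, 0.002, -0.012]
force: [1.0, -0.3, -1.4]
finger_gap: 9.1
gripper_force: 49.4
time_s: 30.62
eef_pos: [514.7, 36.4, 174.0]
tcp_rot: [-0.0, 1.0, 0.0, -0.011]
force: [-0.2, -0.2, -2.1]
finger_gap: 9.2
gripper_force: 49.5
([6.71, 0.05, 7.75], np.float64(-0.2)) [514.66513312  36.3983962  174.01923639] [-2.24175992e-02  2.20948880e-04 -9.99748670e-01]
[[265.0, 62.0], [373.0, 62.0], [380.0, 60.0], [287.0, 60.0], [291.0, 49.0], [259.0, 49.0]]
```

View pics/w9c.png

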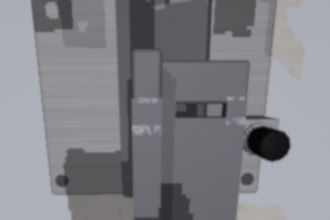

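```bash
python3 -m creep '[[[1.5,0.2,2,0,0.5],[3,0.4,4,0,0.5],[5,0.5,6.5,0,0.5],[6.5,0.5,8,0,0.5],[6.9,0.5,8.3,0,0.5],[6.9,0.5,8.3,0,0.5]]]'
python3 -m creep '[[[0,0,0,0,0.5],[0,0,0,0,0.5]]]'
python3 -c "
from h import *
s=state();print(s['eef_pos'],s['force'],to([585,31,88],.2,s))"
```

```text
time_s: 31.42
eef_pos: [581.9, 33.2, 89.7]
tcp_rot: [-0.0, 1.0, 0.001, -0.011]
force: [0.5, 0.2, -0.7]
finger_gap: 9.0
gripper_force: 49.4
time_s: 31.68
eef_pos: [582.0, 33.8, 90.3]
tcp_rot: [-0.001, 1.0, 0.002, -0.011]
force: [-0.2, 0.2, -1.5]
finger_gap: 9.2
gripper_force: 49.4
[581.9742337   33.81671346  90.25430013] [-0.2124979   0.21250732 -1.53055528] ([0.31, 0.28, 0.22], np.float64(0.0))
```

```bash
python3 -m creep '[[[0.2,0.2,0.1,0,0.5],[0.4,0.3,0.2,0,0.5],[0.4,0.3,0.2,0,0.5]]]'
python3 -m creep '[[[0.15,0,0,0,0.5],[0.2,0,0,0,0.5],[0.2,0,0,0,0.5]]]'
python3 -m creep '[[[0.1,0,0,0,0.5],[0.2,0,0,0,0.5],[0.2,0,0,0,0.5]]]'
```

```text
time_s: 32.05
eef_pos: [586.1, 30.6, 87.3]
tcp_rot: [-0.0, 1.0, 0.002, -0.011]
force: [-0.9, 0.5, -2.0]
finger_gap: 9.1
gripper_force: 49.4
time_s: 32.42
eef_pos: [588.0, 30.8, 87.3]
tcp_rot: [-0.0, 1.0, 0.002, -0.011]
force: [0.4, 0.1, -1.6]
finger_gap: 9.4
gripper_force: 49.4
time_s: 32.8
eef_pos: [588.6, 30.7, 86.9]
tcp_rot: [-0.0, 1.0, 0.002, -0.013]
force: [-5.0, 0.0, 1.0]
finger_gap: 9.1
gripper_force: 49.7
```

Stop contact felt at 588.6. I'll back off 2–3 mm, lower and release.

```bash
python3 -m creep '[[[-0.3,0,0,0,0.5],[-0.4,0,0.2,0,0.5],[-0.4,0,0.4,0,0.5],[-0.4,0,0.55,0,0.5],[-0.4,0,0.55,0,0.5]]]'
python3 -m creep '[[[0,0,0,0,3],[0,0,0,0,6],[0,0,0,0,8.5],[0,0,0,0,8.5],[0,0,0,0,8.5],[0,0,-2,0,8.5],[0,0,-6,0,8.5],[0,0,-9,0,8.5]]]'
python3 -m creep '[[[3,0,-5,0,8.5],[6,0,-10,0,8.5],[6,0,-10,0,8.5],[6,0,-10,0,8.5],[6,0,-10,0,8.5]]]'
python3 - <<'E'
from h import *
s=state();print(s['eef_pos']);c=cam('wrist')
im=snap('wrist','w10.png')
cv2.imwrite('pics/w10c.png',cv2.resize(im[100:300,180:420,::-1],None,fx=3,fy=3))
P=[(0,0),(50,0),(0,50),(10,10),(60,10),(10,60),(60,20),(20,60),(20,20)]; a=np.radians(25)
Q=[(x*np.cos(a)-z*np.sin(a),b,25+x*np.sin(a)+z*np.cos(a)) for x,z in P for b in (-78,82)]
u=proj(rk(Q,(601.7,34.8,.0037)),c); [print(P[i],np.round(3*(u[2*i:2*i+2]-[180,100])).tolist()) for i in range(9)]
print([(d['at'],round(d['confidence'],2)) for d in pinpoint('splint_1','wrist')])
E
```

```text
time_s: 33.42
eef_pos: [585.9, 30.8, 81.7]
tcp_rot: [-0.0, 1.0, 0.002, -0.011]
force: [0.9, 1.0, -2.2]
finger_gap: 9.1
gripper_force: 49.5
time_s: 34.42
eef_pos: [588.2, 30.5, 173.4]
tcp_rot: [-0.0, 1.0, 0.002, -0.011]
force: [0.3, 0.5, 0.2]
finger_gap: 85.0
gripper_force: 0.0
time_s: 35.05
eef_pos: [648.5, 30.9, 268.7]
tcp_rot: [-0.0, 1.0, 0.002, -0.013]
force: [-0.2, -0.9, -0.7]
finger_gap: 85.0
gripper_force: 0.0
[648.53702131  30.91808204 268.72432698]
(0, 0) [[280.0, 480.0], [279.0, 105.0]]
(50, 0) [[389.0, 505.0], [404.0, 113.0]]
(0, 50) [[225.0, 536.0], [215.0, 122.0]]
(10, 10) [[292.0, 495.0], [292.0, 110.0]]
(60, 10) [[405.0, 521.0], [422.0, 118.0]]
(10, 60) [[236.0, 554.0], [227.0, 128.0]]
(60, 20) [[396.0, 533.0], [413.0, 121.0]]
(20, 60) [[259.0, 561.0], [254.0, 130.0]]
(20, 20) [[303.0, 511.0], [306.0, 115.0]]
[([600.4, 31.5, 39.5], 0.96), ([520.1, 292.4, 2.5], 0.69)]
```

View pics/w10c.png

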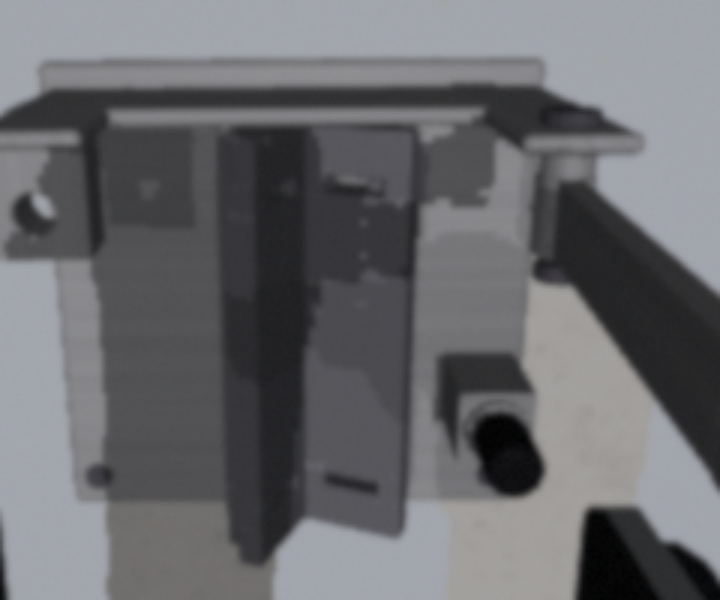

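Both splints are nested and against the stop: right edge at (405,525), inner corner at (303,515), both as predicted. Next the keeper has to come down.

```bash
python3 -m creep '[[[0,0,-3,-10,8.5],[0,0,-6,-20,8.5],[0,0,-9,-30,8.5],[0,0,-9,-40,8.5],[0,1,-9,-50,8.5],[0,3,-9,-60,8.5],[1,5,-9,-70,8.5],[1.5,8,-9,-80,8.5]]]'
python3 -m creep '[[[0,0,0,-10,8.5],[0,0,0,-10,8.5],[0,0,0,-10,8.5]]]'
python3 - <<'E'
from h import *
s=state();print(to([664,-50,253],90,s),s['qpos'],s['eef_pos']);c=cam('wrist')
snap('wrist','w11.png');print([(d['at'],round(d['confidence'],2)) for d in pinpoint('keeper_hole','wrist')])
for n in('top','scene'):
    capture(n);print([(d['at'],round(d['confidence'],2)) for d in pinpoint('keeper_hole',n)])
E
```

```text
time_s: 36.15
eef_pos: [667.2, -48.4, 359.1]
tcp_rot: [-0.008, 0.762, 0.647, -0.009]
force: [-0.3, -0.1, 1.1]
finger_gap: 85.1
gripper_force: 0.0
time_s: 36.52
eef_pos: [667.1, -48.5, 359.7]
tcp_rot: [-0.009, 0.706, 0.708, -0.008]
force: [1.2, -0.7, -0.1]
finger_gap: 85.1
gripper_force: 0.0
([-0.16, -0.07, 10.68], np.float64(0.1)) [-0.12248419  0.39818573  0.19615611  1.27053711 -0.07558358  1.5030448
  0.06780988] [667.12233408 -48.49220596 359.71499181]
[([666.9, -47.8, 279.5], 0.86)]
[]
[([666.2, -43.8, 279.2], 0.86)]
```

```bash
python3 -m creep '[[[-0.1,-0.1,4,0,8.5],[-0.1,-0.1,8,0,8.5],[-0.1,-0.1,10.7,0,8.5],[-0.1,-0.1,10.7,0,1.5],[-0.1,-0.1,10.7,0,1.5],[-0.1,-0.1,10.7,0,1.5],[-0.1,-0.1,10.7,0,1.5],[-0.1,-0.1,10.7,0,1.5]]]' 20
python3 -m creep '[[[1.8,0,0.1,0,1.5],[3.6,0,0.5,0,1.5],[5,0,1,0,1.5],[6.3,0,1.6,0,1.5],[7.5,0,2.3,0,1.5],[8.7,0,3.1,0,1.5],[9.8,0,4.1,0,1.5],[10.8,0,5.2,0,1.5]]]'
python3 -m creep '[[[0.9,0,1.1,0,1.5],[1.6,0,2.3,0,1.5],[2.2,0,3.6,0,1.5],[2.75,0,5,0,1.5],[2.75,0,5,0,1.5]]]'
```

```text
time_s: 37.83
eef_pos: [664.2, -50.2, 255.0]
tcp_rot: [-0.008, 0.706, 0.708, -0.007]
force: [-3.6, 0.5, 5.5]
finger_gap: 24.0
gripper_force: 20.6
time_s: 38.83
eef_pos: [663.2, 59.7, 200.9]
tcp_rot: [-0.008, 0.705, 0.709, -0.006]
force: [0.4, 1.0, 4.0]
finger_gap: 23.5
gripper_force: 19.4
time_s: 39.45
eef_pos: [662.8, 86.5, 149.6]
tcp_rot: [-0.007, 0.706, 0.709, -0.006]
force: [7.5, 3.2, -0.3]
finger_gap: 23.5
gripper_force: 19.8
```

```bash
python3 -m creep '[[[0,0,0,0,5],[0,0,0,0,5],[0,0,0,0,5],[0,0,-3,0,5],[0,0,-6,0,0],[-1,0,-6,0,0],[-1.7,0,-6,0,0],[-1.7,0,-6,0,0]]]'
python3 -m creep '[[[0,0,0,0,0],[0,0,0,0,0],[0,0,0,0,0],[0,0,2,0,0],[0,0,4,0,0],[0,0,6,0,0],[0,0,6.6,0,0],[0,0,6.6,0,0]]]'
python3 -c "
from h import *
print(to([664,70,127],90))"
```

```text
time_s: 40.45
eef_pos: [661.7, 66.7, 209.8]
tcp_rot: [-0.009, 0.706, 0.708, -0.009]
force: [0.2, 0.8, 0.4]
finger_gap: -0.1
gripper_force: 0.0
time_s: 41.45
eef_pos: [661.0, 68.4, 144.9]
tcp_rot: [-0.008, 0.706, 0.708, -0.008]
force: [0.3, 0.0, 0.2]
finger_gap: -0.1
gripper_force: 0.0
([0.15, 0.34, 1.79], np.float64(0.2))
```

```bash
python3 -m creep '[[[0,0,0.5,0,0],[0,0,1,0,0],[0,0,1.5,0,0],[0,0,1.5,0,0]]]'
python3 -m creep '[[[0,0,0.2,0,0],[0,0,0.4,0,0],[0,0,0.4,0,0]]]'
```

```text
time_s: 41.95
eef_pos: [660.4, 68.3, 129.7]
tcp_rot: [-0.008, 0.706, 0.708, -0.008]
force: [0.6, -0.1, 0.4]
finger_gap: 0.0
gripper_force: 0.0
time_s: 42.32
eef_pos: [660.6, 68.4, 126.3]
tcp_rot: [-0.008, 0.706, 0.708, -0.008]
force: [-0.6, -0.6, 1.1]
finger_gap: -0.3
gripper_force: 0.7
```

```bash
python3 -c "
from h import *
snap('scene','s12.png');print([(d['at'],round(d['confidence'],2)) for d in pinpoint('keeper_hole','scene')], state()['eef_pos'], state()['force'])"
```

```text
[([665.4, 114.6, 127.5], 0.88)] [660.57087174  68.39518036 126.28255469] [-1.01109876  0.45328476  1.60203968]
```

```bash
python3 -m creep '[[[0,0,0.2,0,0],[0,0,0.3,0,0],[0,0,0.3,0,0]]]'
python3 -m creep '[[[0,0,0.2,0,0],[0,0,0.3,0,0],[0,0,0.3,0,0]]]'
```

```text
time_s: 42.8
eef_pos: [660.7, 68.4, 126.0]
tcp_rot: [-0.008, 0.706, 0.708, -0.007]
force: [-5.4, -0.1, 12.5]
finger_gap: 0.0
gripper_force: 6.5
time_s: 43.18
eef_pos: [660.8, 68.4, 125.8]
tcp_rot: [-0.008, 0.706, 0.708, -0.007]
force: [-10.4, -0.7, 24.6]
finger_gap: 0.0
gripper_force: 12.3
```

```bash
python3 -m creep '[[[0,0,-3,0,0],[0,0,-7,0,3],[0,0,-12,0,6],[-2,3,-12,0,8],[-4,6,-12,0,8],[-6,9,-12,0,8],[-6,9,-12,0,8]]]'
python3 -m creep '[[[0,0,0,0,8],[0,0,0,0,8]]]'
python3 - <<'E'
from h import *
s=state();print(s['eef_pos'],rot(s)[:,2]);c=cam('wrist');im=snap('wrist','w13.png')
for n in ('lock_pin','keeper_hole','park_hole','lug_hole','keeper_hinge'): print(n,[(d['at'],round(d['confidence'],2)) for d in pinpoint(n,'wrist')])
for z in (53,57,91): print(z,proj(rk((85,-40,z),(601.7,34.8,.0037)),c)[0])
print('kh',proj(rk((-72,62,126),(601.7,34.8,.0037)),c)[0])
m=outline_of('lock_pin','wrist')[0]['region'];ys,xs=np.where(m);print(xs.min(),xs.max(),ys.min(),ys.max())
E
```

```text
time_s: 44.05
eef_pos: [754.5, 5.5, 236.6]
tcp_rot: [-0.008, 0.707, 0.707, -0.009]
force: [0.0, -0.1, -0.2]
finger_gap: 79.8
gripper_force: 0.0
time_s: 44.3
eef_pos: [752.9, 10.2, 238.4]
tcp_rot: [-0.009, 0.705, 0.709, -0.007]
force: [0.2, 1.0, -0.3]
finger_gap: 79.7
gripper_force: 0.0
[752.88146865  10.16763093 238.43714407] [-0.02241471  0.00164848 -0.9997474 ]
lock_pin [([560.5, -52.3, 49.8], 0.78), ([600.7, 32.0, 40.5], 0.66)]
keeper_hole [([663.1, 106.9, 126.9], 0.92)]
park_hole [([560.5, -51.9, 51.9], 0.71)]
lug_hole [([664.5, 108.5, 117.1], 0.68)]
keeper_hinge [([662.1, -47.0, 122.9], 0.85)]
53 [103.96928734 235.05211645]
57 [102.03304823 236.48118466]
91 [ 83.72831136 249.99125022]
kh [157.2366315  73.5366612]
76 115 226 258
```

View pics/w13.png

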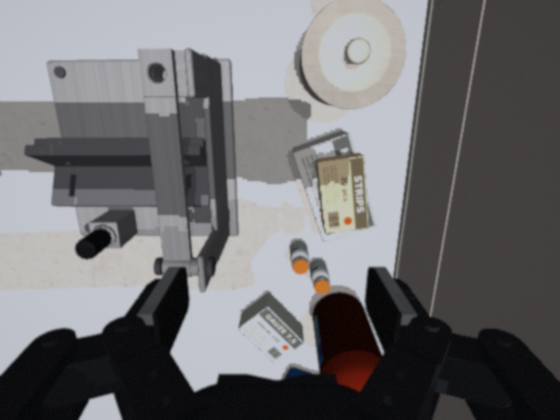

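The keeper is closed, with its hole at (157,73) exactly as the rack pose predicts, and the pin knob is at about (88,244). I'll go to the pin.

```bash
python3 -m creep '[[[-0.5,-4,0,0,8.5],[-1.5,-8,0,0,8.5],[-3,-12,0,0,8.5],[-4.5,-16,0,0,8.5],[-6,-19,0,0,8.5],[-6,-19,0,0,8.5],[-6,-19,0,0,8.5]]]'
python3 -c "
from h import *
print(to([562,-50.3,130],90),to([562,-50.3,62],90))"
```

```text
time_s: 45.52
eef_pos: [564.5, -51.3, 242.8]
tcp_rot: [-0.008, 0.706, 0.709, -0.007]
force: [0.5, 0.3, 0.2]
finger_gap: 85.1
gripper_force: 0.0
([0.09, -0.01, 11.28], np.float64(0.3)) ([0.08, 0.13, 18.08], np.float64(0.3))
```

```bash
python3 -m creep '[[[0.1,0,4,0,8.5],[0.1,0,8,0,8.5],[0.1,0,12,0,8.5],[0.1,0.1,15,0,8.5],[0.1,0.1,17,0,8.5],[0.1,0.1,18.1,0,8.5],[0.1,0.1,18.1,0,8.5]]]' 40
python3 -m creep '[[[0,0,0,0,8.5],[0,0,0,0,1.5],[0,0,0,0,1.5],[0,0,0,0,1.5],[0,0,0,0,1.5],[0,0,0,0,1.5],[0,0,0,0,1.5],[0,0,0,0,1.5]]]'
python3 -c "
from h import *
s=state();print(s['eef_pos'],s['force'],rot(s)[:,2])"
```

```text
time_s: 46.4
eef_pos: [560.9, -50.3, 60.7]
tcp_rot: [-0.009, 0.705, 0.709, -0.008]
force: [-0.2, -0.3, 0.8]
finger_gap: 84.7
gripper_force: 0.0
time_s: 47.4
eef_pos: [561.2, -50.8, 61.9]
tcp_rot: [-0.008, 0.706, 0.708, -0.007]
force: [0.1, -0.8, 4.7]
finger_gap: 20.6
gripper_force: 39.3
[561.17121245 -50.84911086  61.85974978] [ 0.05592263 -0.775741    4.73472426] [-2.12790928e-02  7.86715528e-04 -9.99773265e-01]
```

```bash
python3 -m creep '[[[0,0,-2,0,1.5],[0,0,-5,0,1.5],[0,0,-9,0,1.5],[0,0,-13,0,1.5],[0,0,-13,0,1.5],[0,0,-13,0,1.5]]]'
python3 - <<'E'
from h import *
s=state();print(s['eef_pos'],s['finger_gap'],to([662,107,192],90,s));c=cam('wrist');im=snap('wrist','w14.png')
T=rot(s);p=s['eef_pos']
for n,z in (('tip',50.9),('collar bottom',8.9),('knobtop',8.9-38)): print(n,proj(p+T@[0,0,z],c)[0],proj(p+T@[5,0,z],c)[0])
cv2.imwrite('pics/w14c.png',cv2.resize(im[220:420,160:400,::-1],None,fx=3,fy=3))
E
```

```text
time_s: 48.15
eef_pos: [562.4, -50.8, 190.0]
tcp_rot: [-0.009, 0.706, 0.708, -0.008]
force: [-0.1, 0.0, -1.4]
finger_gap: 20.6
gripper_force: 39.8
[562.41975283 -50.79239109 190.02722955] 20.641568677541095 ([15.74, 10.01, -0.43], np.float64(0.2))
tip [276.86582816 231.69388611] [276.87024456 224.24736909]
collar bottom [276.93784328 262.64858823] [276.94397751 253.70234222]
knobtop [277.04050778 306.77750106] [277.0495403  295.87276222]
```

View pics/w14c.png

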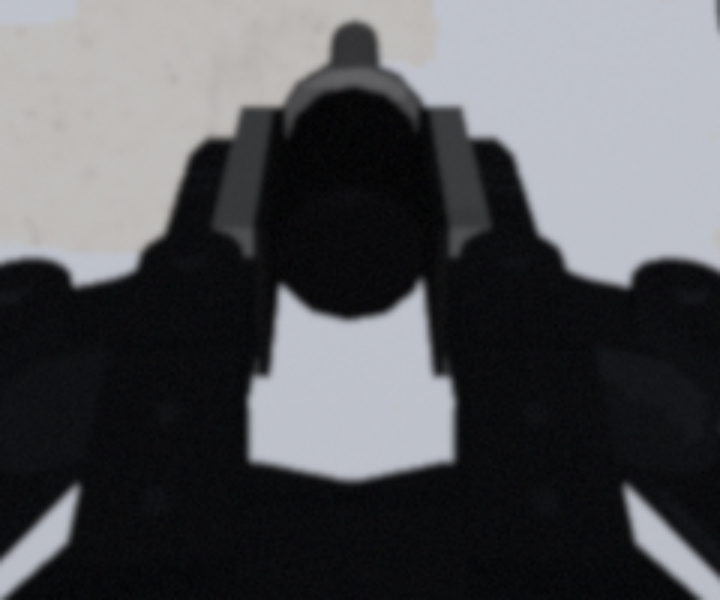

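The pin is held straight, with its tip at about (278,227), centred within roughly 1 mm. I'll carry it to the lug.

```bash
python3 -m creep '[[[2,1.5,-0.5,0,1.5],[5,3,-0.5,0,1.5],[8,5,-0.5,0,1.5],[11,7,-0.5,0,1.5],[13.5,8.5,-0.5,0,1.5],[15.7,10,-0.5,0,1.5],[15.7,10,-0.5,0,1.5],[15.7,10,-0.5,0,1.5]]]'
python3 -m creep '[[[0,0,0,0,1.5],[0,0,0,0,1.5],[0,0,0,0,1.5]]]'
python3 -c "
from h import *
s=state();print(s['eef_pos'],rot(s)[:,2],to([663.6,106.7,185],90,s),to([663.6,106.7,170],90,s))"
```

```text
time_s: 49.2
eef_pos: [662.0, 105.1, 192.7]
tcp_rot: [-0.009, 0.706, 0.708, -0.009]
force: [-0.1, 0.4, -1.3]
finger_gap: 20.8
gripper_force: 39.8
time_s: 49.58
eef_pos: [663.0, 105.9, 194.5]
tcp_rot: [-0.008, 0.706, 0.708, -0.008]
force: [1.4, -0.8, -1.3]
finger_gap: 20.8
gripper_force: 39.8
[662.99063048 105.94865634 194.47893421] [-2.20765847e-02  7.78898709e-04 -9.99755979e-01] ([0.07, 0.08, 0.95], np.float64(0.2)) ([0.07, 0.12, 2.45], np.float64(0.2))
```

```bash
python3 -m creep '[[[0.07,0.1,0.6,0,1.5],[0.07,0.1,1.2,0,1.5],[0.07,0.1,1.6,0,1.5],[0.07,0.1,1.6,0,1.5]]]'
python3 -m creep '[[[0,0.02,0.4,0,1.5],[0,0.02,0.8,0,1.5],[0,0.02,0.8,0,1.5]]]'
python3 -m creep '[[[0,0.02,0.4,0,1.5],[0,0.02,0.8,0,1.5],[0,0.02,0.8,0,1.5]]]'
```

```text
time_s: 50.08
eef_pos: [663.3, 107.1, 177.5]
tcp_rot: [-0.008, 0.706, 0.708, -0.008]
force: [-0.2, -0.1, -0.2]
finger_gap: 20.8
gripper_force: 39.8
time_s: 50.45
eef_pos: [663.4, 107.2, 169.7]
tcp_rot: [-0.008, 0.706, 0.708, -0.008]
force: [0.2, 0.0, -0.3]
finger_gap: 20.7
gripper_force: 39.8
time_s: 50.82
eef_pos: [663.4, 107.2, 161.7]
tcp_rot: [-0.008, 0.706, 0.708, -0.008]
force: [0.4, 0.0, 0.1]
finger_gap: 20.9
gripper_force: 39.8
```

It's in the hole with no force showing. I'll go on down.

```bash
python3 -m creep '[[[0,0.02,0.5,0,1.5],[0,0.03,1,0,1.5],[0,0.03,1.5,0,1.5],[0,0.04,2,0,1.5],[0,0.04,2,0,1.5]]]'
python3 -m creep '[[[0,0,0.3,0,1.5],[0,0,0.6,0,1.5],[0,0,0.6,0,1.5]]]'
python3 -m creep '[[[0,0,0.2,0,1.5],[0,0,0.3,0,1.5],[0,0,0.3,0,1.5]]]'
```

```text
time_s: 51.45
eef_pos: [663.3, 107.1, 141.6]
tcp_rot: [-0.008, 0.706, 0.708, -0.008]
force: [0.4, 0.2, -0.8]
finger_gap: 21.1
gripper_force: 39.8
time_s: 51.82
eef_pos: [663.3, 107.2, 135.9]
tcp_rot: [-0.008, 0.706, 0.708, -0.008]
force: [0.1, -0.2, -1.0]
finger_gap: 20.5
gripper_force: 39.8
time_s: 52.2
eef_pos: [663.8, 107.3, 134.8]
tcp_rot: [-0.008, 0.706, 0.708, -0.007]
force: [-2.4, -1.8, 5.6]
finger_gap: 20.6
gripper_force: 40.4
```

The collar is seated at the expected height. I'll release, lift clear and check.

```bash
python3 -m creep '[[[0,0,-0.1,0,3.5],[0,0,-0.1,0,6],[0,0,-0.1,0,8.5],[0,0,-0.1,0,8.5],[0,0,-0.1,0,8.5],[0,0,-3,0,8.5],[0,0,-7,0,8.5],[0,0,-11,0,8.5]]]'
python3 -m creep '[[[3,-2,-2,0,8.5],[5,-4,-3,0,8.5],[5,-4,-3,0,8.5],[5,-4,-3,0,8.5]]]'
python3 - <<'E'
from h import *
s=state();print(s['eef_pos']);c=cam('wrist');im=snap('wrist','w15.png')
for n in ('lock_pin','keeper_hole','splint_1'): print(n,[(d['at'],round(d['confidence'],2)) for d in pinpoint(n,'wrist')])
snap('scene','s15.png'); capture('top')
for cn in('scene','top'):
  for n in ('lock_pin','keeper_hole','splint_1'): print(cn,n,[(d['at'],round(d['confidence'],2)) for d in pinpoint(n,cn)])
E
```

```text
time_s: 53.2
eef_pos: [665.8, 107.1, 244.2]
tcp_rot: [-0.008, 0.706, 0.708, -0.008]
force: [0.0, 0.4, 1.0]
finger_gap: 84.8
gripper_force: 0.0
time_s: 53.7
eef_pos: [626.6, 156.0, 273.8]
tcp_rot: [-0.008, 0.706, 0.708, -0.008]
force: [0.1, 0.6, 0.0]
finger_gap: 84.8
gripper_force: 0.0
[626.64559709 156.0168673  273.84429681]
lock_pin [([664.2, 106.6, 123.9], 0.92), ([738.3, -194.6, 1.6], 0.65)]
keeper_hole [([664.7, 108.7, 127.0], 0.66)]
splint_1 [([523.5, 291.7, -0.4], 0.98), ([609.3, 38.8, 24.9], 0.74), ([600.6, 32.8, 39.2], 0.66), ([337.9, 168.8, -1.4], 0.56), ([601.6, 33.2, -0.1], 0.5)]
scene lock_pin [([663.1, 107.7, 124.2], 0.45)]
scene keeper_hole [([665.5, 110.1, 128.3], 0.88)]
scene splint_1 [([341.0, 165.5, 2.1], 0.95), ([602.1, 27.6, 40.3], 0.8), ([597.3, 34.7, 21.0], 0.79), ([520.0, 293.1, 0.5], 0.76), ([562.4, -53.9, 50.5], 0.64)]
top lock_pin [([661.2, 107.4, 121.3], 0.61)]
top keeper_hole [([662.2, 112.1, 123.8], 0.78)]
top splint_1 [([603.5, 29.6, 38.3], 0.92), ([340.7, 168.5, -0.1], 0.54), ([686.4, 38.2, 36.0], 0.46), ([602.2, 34.2, 26.7], 0.44)]
```

View pics/w15.png

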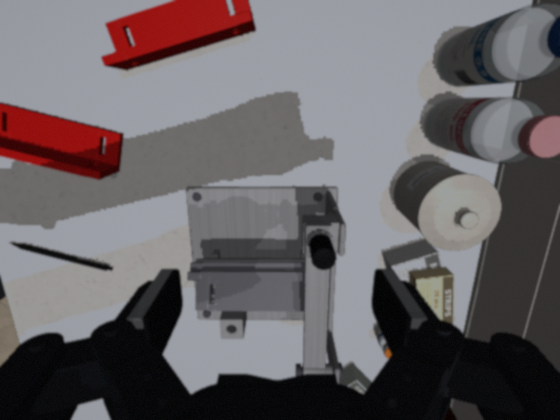

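View pics/s15.png

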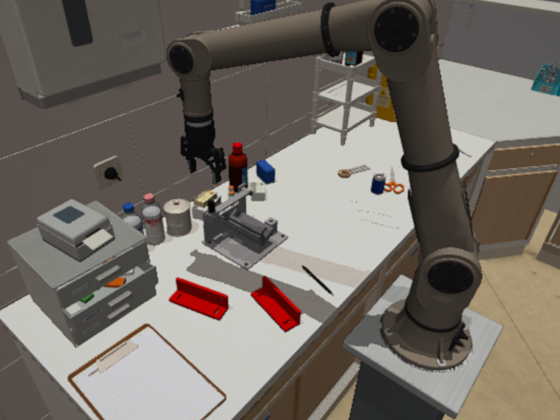

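The pin stands upright in the lug at (320,248) with the keeper down. Both splints are nested, and no grey splint is left on the worktop.

```bash
python3 -c "
from plant import *
print(hand_in())"
```

```text
the job is handed in; nothing more can be done
None
```

Handed in after about 54 s of robot time: both grey splints found on the worktop are nested against the stop, the keeper is fully down, and the pin is home through keeper and lug; the hand-in gave no pass or fail verdict.

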